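# Break down the label-stock stack at the printer bench

## Robot

A 6-joint arm with a two-finger parallel gripper is mounted at the origin on the work surface. World frame = base frame: x ahead of the robot, y to its left, z up, the work surface at z = 0. Lengths are in m, angles in degrees, forces in N, time in s.
With the tool pointing down it reaches from about 0.35 to 0.975 m from the base axis. Payload 17.4 kg.
Tool frame: the origin (TCP) lies between the finger pads; the fingertips stand 19 mm ahead of it and the grasp point (between the pads) is the TCP; z points along the fingers, y is the line along which they close (so a half turn about z gives the same grasp; the last joint's range is limited). The gripper opens to 85 mm and grips with 20 to 120 N. Pads are 22 mm wide; open, the fingers measure 114 mm over their backs; the gripper's body (76 mm by 85 mm) begins 54 mm behind the grasp point. The pads swing forward as they close: fully open they stand 13 mm farther back than shut.
Start: joints at [-66.051, 6.646, 82.598, -0, 90.757, -2.166], TCP at [0.297, -0.606, 0.25] pointing down, gripper open.
Joint ranges: [-162.19, 162.19], [-47.58, 125.68], [4.15, 143.07], [-65.23, 245.23], [0.69, 171.88], [-170.13, 170.13]. Speed limits (degrees/s): [108.29, 108.29, 127.2, 180, 180, 180].

## Interface

Orientations are given as [roll, pitch, yaw] about the fixed x, y, z axes, in that order (R = Rz(yaw) Ry(pitch) Rx(roll)).
In Python, from bench import read_state, grab_frame, camera_params, job_done, masks_of gives the robot as it stands. The module is installed in compiled form; this text tells all that it offers.
- The arm moves only by the shell command python3 -m jog 'ROWS' [OPENING] [FORCE]. ROWS is JSON, a list of rows, each an object with "dp": the shift along the world's x, y, z scaled (see below), a list of three; "delta_rot": the turn, a rotation vector about the world's x, y, z scaled (see below), a list of three. A call has 1 to 20 rows; each row shifts and turns the commanded pose from where the row before left it; what a row does not reach is not made up. The controller multiplies each number of a shift by 6 cm and each number of a turn by 4 degrees. A row lasts 1/8 s, in which the tool goes at most 62.5 mm and 10.7 degrees, less where a joint would pass 70% of its speed; a pose out of reach is approached as far as the arm can. A call with a number of a shift or a turn outside -1 to 1 is refused whole. A call with a gripper value outside its range is refused whole. OPENING is the opening, from 0 (shut) to 1 (fully open), set as the call begins (- or left out, the last holds). The fingers move at their own pace and stop on an object; FORCE is the grip in N (left out, the last holds). Time passes only in rows, so rows that do not move let the fingers close. It gives the time, the measured TCP pose, the force, the opening and the grip force at its end, in the units of the state.
- read_state(): the state, without advancing time (a new reading comes with each control period).
- grab_frame(name): name is "scene" or "top"; returns (picture, depth): 384x512x3 uint8, red, green, blue; 384x512 float32, m along the optical axis (not along the pixel's ray), 0 where there is no reading.
- camera_params(name): a dict with "intrinsics" (3x3 intrinsics, pixels), "origin" and "attitude" of the camera in the world. Camera axes: x right, y down, z forward; pixel columns grow to the right and rows downward; lengths in m; the calibration is good to about 2 mm. A picture is of the moment at which its call begins. camera_params takes no time and is no camera call.
- job_done(): hands the job in; it is judged then, once.
Trained networks look in the newest picture that a camera, given by its name, has taken for a name from the list of things; names that differ only in an ending like _2 or _b are one class to them, and where a whole thing is asked for, a point or a joint stands for the part that bears it (a point fixed in the world has none). Each returns a list of dicts, best first, with "confidence" (0 to 1); they miss things now and then, are a little off and sometimes report something else, mostly with a low value. They report only what shows in the picture. A call takes as long as a camera call. They do not tell look-alikes from the thing itself.
- masks_of(name, camera): "pixels" (384x512 bool, what is visible of it) and "rect" ([left, top, width, height] in pixels, round what is visible of it).
The state is a dict: "time_s": time; "joint_positions": joint angles; "qvel": joint speeds; "joint_efforts": joint torques, N m; "ee_pos": TCP position; "orientation": TCP orientation; "ft_force": force on the tool from outside, world axes, zero at the start; "wrist_torque": the same for the moment, N m; "opening": finger opening in m; "gripper_force": force on a finger pad.
Only numpy, scipy, OpenCV 4.12 (cv2) and the standard library are available. Lean on these libraries where they do the work, as an engineer would, in place of code of your own. Each camera call takes 0.05 s, during which the arm holds its last target. There are 200 camera calls.

## Task

Take the stack of label stock apart from the top down, one piece at a time: drop the bare cardboard core into the waste bin, then put the plastic guide flange over the pin of the pin stand, then stand the part-used label roll in the small dish, and last the full label roll in the large dish. Keep both rolls upright all the while, set the flange and rolls down flat inside their places, and leave the cleaner bottle and the screwdriver where they are.

Things in the scene. Friction and masses are not known exactly. Their poses are not given: they have to be found in the camera images.
- core: Bare brown cardboard tube, top of the stack at the start: outside diameter 30, bore 23, height 45 mm, standing upright, about 20 g. Origin: centre of its lower end; z along the tube, up at the start.
- flange: Grey plastic guide flange, second from the top: a round disc of diameter 42, 5 mm thick, with a round boss of diameter 34 rising 23 mm above it (28 mm in all); a bore of 24 mm goes right through. About 40 g. Origin: centre of the disc's underside; z up through the boss. The core stands on the boss at the start.
- part_roll: Part-used roll of white label paper, third from the top, standing on end: outside diameter 50, height 45 mm, bore 25 mm, about 65 g. Origin: centre of its underside; z up. The flange lies on it at the start.
- full_roll: Full roll of white label paper, bottom of the stack, standing on end on the table: outside diameter 68, height 45 mm, bore 25 mm, about 135 g. Origin: centre of its underside; z up. The stack may lean out of line by up to about 3 mm from piece to piece. Stack and places swap spots from start to start.
- large_dish: Large round black dish, fixed: inside diameter 88, outside 96 mm, floor 4 mm above the table, rim 10 mm above the table. Origin: centre of its underside; z up. Place of the full roll.
- small_dish: Small round black dish, fixed: inside diameter 66, outside 74 mm, floor 4 mm above the table, rim 10 mm above the table. Origin: centre of its underside; z up. Place of the part-used roll (the full roll does not fit).
- pin_stand: Metal pin stand, fixed: round base of diameter 64, 6 mm thick, with an upright pin of diameter 8 mm in its centre that ends 28 mm above the table. Origin: centre of its underside; z up. Place of the flange: disc down on the base, the pin in its bore.
- waste_bin: Blue open-topped square bin, fixed: 126 x 126 mm outside, 45 mm high, walls and floor 3 mm. Origin: centre of its underside; x and y along its sides, z up. Place of the core, which may lie in it any way.
- cleaner: White cleaner bottle, diameter 48, height 110 mm, standing loose on the table; a bystander to be left alone. Origin: centre of its underside.
- screwdriver: Screwdriver, 160 mm long, lying loose on the table on the far side of the work, pointing away from the robot; a bystander to be left alone. Origin: at its middle, on its underside; x along it, towards the tip.
Things that resemble listed ones, but are neither listed nor needed, are in the scene too. Leave any blue look-alike of the core alone. What is shaped like the part_roll but orange is not meant.

How it is judged (in metres and radians):
On the way, in this order (a step that is already met when the one before it is completed fails the run):
1. the bare core lies in the waste bin, let go (x of core in the frame of waste_bin between -0.0615 and 0.0615 m and y of core in the frame of waste_bin between -0.0615 and 0.0615 m and z of core in the frame of waste_bin below 0.055 m and linear speed of core below 0.02 m/s and contact force between the fingers and core below 0.1 N), for 0.2 s.
2. the guide flange sits on the pin stand, disc down, let go (horizontal distance between flange and pin_stand below 0.011 m and z of flange in the frame of pin_stand between 0.0035 and 0.0085 m and angle between flange's own z axis and vertical below 0.1 rad and linear speed of flange below 0.02 m/s and contact force between the fingers and flange below 0.1 N), for 0.2 s.
3. the part-used roll stands in the small dish, let go (horizontal distance between part_roll and small_dish below 0.011 m and z of part_roll in the frame of small_dish between 0.0015 and 0.0065 m and angle between part_roll's own z axis and vertical below 0.1 rad and linear speed of part_roll below 0.02 m/s and contact force between the fingers and part_roll below 0.1 N), for 0.2 s.
4. the full roll stands in the large dish, let go (horizontal distance between full_roll and large_dish below 0.013 m and z of full_roll in the frame of large_dish between 0.0015 and 0.0065 m and angle between full_roll's own z axis and vertical below 0.1 rad and linear speed of full_roll below 0.02 m/s and contact force between the fingers and full_roll below 0.1 N), for 0.2 s.
At the end, for the whole second after the job is handed in: Core inside the bin walls; flange flat on the pin stand within 11 mm of centre; part-used roll flat in the small dish within 11 mm; full roll flat in the large dish within 13 mm; each fully down (2.5 mm), tilt under 0.1 rad; all released and at rest (all of step 1 and all of step 2 and all of step 3 and all of step 4); the robot touches nothing.
It fails at once if the cleaner bottle or the screwdriver is moved by more than 25 mm (distance of any of cleaner, screwdriver from where it was at the start of the episode above 0.025 m).
It fails at once if a label roll is tipped by more than 0.5 rad (angle between any of part_roll, full_roll's own z axis and vertical above 0.5 rad).
It also fails if it takes over 104 s, if anything falls off the work surface, if the arm or the gripper's body presses on something with over 40 N, if the wrist force passes 120 N, or if a joint passes its speed limit or range.

## Working session

There is one attempt and no reset: what is moved stays moved. The work goes in short steps, Python scripts to look and compute and a shell command to move; the robot and the scene stay as the last step left them, time stands still between calls to the robot, and variables do not carry over. Pictures are saved under pics/ and viewed, at most 14 in all, crops included, and the job is handed in when it is done.

```bash
mkdir -p pics
cat > h.py <<'E'
import numpy as np, cv2
from bench import *
def cloud(cam, depth):
    p=camera_params(cam); K=np.array(p["intrinsics"]); v,u=np.mgrid[:384,:512]
    P=np.stack([(u-K[0,2])/K[0,0]*depth,(v-K[1,2])/K[1,1]*depth,depth],-1)
    A=np.array(p["attitude"]); 
    if A.shape!=(3,3):
        from scipy.spatial.transform import Rotation as R
        A=R.from_euler('xyz',A,degrees=True).as_matrix()
    return P@A.T+np.array(p["origin"])
E
python3 - <<'E'
from h import *
s=read_state(); print(s["time_s"],s["ee_pos"],s["orientation"],s["opening"])
for c in ("scene","top"):
    im,d=grab_frame(c); cv2.imwrite(f"pics/{c}0.png",im[:,:,::-1]); print(c,camera_params(c))
    W=cloud(c,d); np.savez(f"{c}0.npz",im=im,d=d,W=W)
    for n in "core flange part_roll full_roll large_dish small_dish pin_stand waste_bin cleaner screwdriver".split():
        for m in masks_of(n,c)[:3]:
            k=m["pixels"]&(d>0); Q=W[k]
            if len(Q): print(n,round(m["confidence"],2),m["rect"],"med",np.median(Q,0).round(3),"lo",np.percentile(Q,2,axis=0).round(3),"hi",np.percentile(Q,98,axis=0).round(3))
E
```

```text
0.0 [ 0.29703922 -0.60594037  0.2495649 ] [-1.79934732e+02 -2.72145038e-03  2.61133793e+01] 0.08526780201978859
scene {'intrinsics': array([[400.44835062,   0.        , 255.42053483],
       [  0.        , 400.44835062, 198.04052683],
       [  0.        ,   0.        ,   1.        ]]), 'origin': array([1.18892286, 0.45696352, 0.72880246]), 'attitude': array([-129.09535925,    1.07785291,  122.32559934])}
core 0.75 [298.4, 212.4, 13.8, 27.0] med [0.615 0.202 0.15 ] lo [0.594 0.187 0.122] hi [0.622 0.214 0.165]
core 0.66 [255.1, 235.2, 14.8, 22.7] med [0.622 0.104 0.032] lo [0.6   0.088 0.003] hi [0.628 0.115 0.047]
flange 0.73 [293.8, 234.1, 21.5, 12.0] med [0.62  0.207 0.102] lo [0.598 0.184 0.091] hi [0.626 0.219 0.12 ]
part_roll 0.98 [328.1, 268.5, 25.2, 32.2] med [0.634 0.306 0.039] lo [0.6   0.281 0.003] hi [0.647 0.328 0.048]
part_roll 0.75 [292.2, 238.9, 22.1, 25.4] med [0.627 0.209 0.073] lo [0.605 0.178 0.048] hi [0.633 0.224 0.093]
full_roll 0.75 [285.7, 250.2, 29.4, 29.4] med [0.633 0.215 0.033] lo [0.588 0.173 0.001] hi [0.642 0.234 0.048]
large_dish 0.97 [340.3, 216.5, 3
[... 1609 characters left out ...]
 0.21  0.051]
large_dish 0.85 [166.2, 230.4, 30.1, 32.9] med [0.408 0.27  0.006] lo [ 0.364  0.225 -0.001] hi [0.452 0.314 0.014]
small_dish 0.77 [342.4, 229.7, 28.8, 22.9] med [ 0.429 -0.289  0.005] lo [ 0.395 -0.321 -0.002] hi [ 0.46  -0.254  0.013]
waste_bin 0.8 [229.9, 203.6, 48.3, 45.8] med [0.472 0.04  0.004] lo [ 0.406 -0.026 -0.002] hi [0.539 0.108 0.047]
waste_bin 0.32 [198.7, 168.9, 11.4, 17.6] med [0.61  0.185 0.087] lo [0.583 0.176 0.042] hi [0.633 0.212 0.096]
cleaner 0.76 [124.6, 194.9, 21.7, 13.7] med [0.541 0.391 0.076] lo [0.521 0.378 0.014] hi [0.564 0.415 0.113]
screwdriver 0.7 [124.6, 192.9, 24.5, 14.3] med [0.541 0.391 0.076] lo [0.521 0.378 0.013] hi [0.563 0.413 0.113]
```

```bash
cat >> h.py <<'E'
from scipy.optimize import least_squares
def circ(W,c,zlo,zhi,rad,R):
    "centre of a cylinder of radius R from the cloud between zlo and zhi near c (outer surface)"
    Q=W[(W[...,2]>zlo)&(W[...,2]<zhi)&(np.hypot(W[...,0]-c[0],W[...,1]-c[1])<rad)][:,:2]
    f=least_squares(lambda p:np.hypot(*(Q-p).T)-R,c,loss="soft_l1",f_scale=.0015)
    return f.x.round(4),len(Q),np.abs(f.fun).mean().round(4)
E
python3 - <<'E'
from h import *
for c in ("scene","top"):
    z=np.load(c+"0.npz"); W=z["W"]; im=z["im"]
    for n,ce,a,b,rad,R in [("core",(.605,.202),.125,.158,.025,.015),("boss",(.605,.202),.099,.114,.026,.017),("part",(.605,.202),.052,.085,.035,.025),("full",(.605,.202),.006,.04,.045,.034),("orange",(.62,.304),.006,.04,.04,.025),("blue",(.61,.103),.006,.04,.025,.015)]:
        print(c,n,circ(W,ce,a,b,rad,R))
    for n,ce,rad in [("large",(.409,.27),.055),("small",(.429,-.288),.045),("pinbase",(.635,-.195),.04),("bin",(.472,.04),.1)]:
        d=np.hypot(W[...,0]-ce[0],W[...,1]-ce[1])<rad; k=d&(W[...,2]>{"bin":.035,"pinbase":.0035}.get(n,.0075))
        Q=W[k]; r=cv2.minAreaRect(Q[:,:2].astype(np.float32)*1000); print(c,n,(cv2.minEnclosingCircle(Q[:,:2].astype(np.float32)*1000)) if n!="bin" else r, "z",np.percentile(Q[:,2],[50,98]).round(4))
        if n=="pinbase": print("pin top",[(W[d&(W[...,2]>.014)]).mean(0).round(4)])
    # stack tops
    for zz in (.163,):
        k=(np.hypot(W[...,0]-.605,W[...,1]-.202)<.03)&(W[...,2]>zz-.008); print(c,"top of core",np.median(W[k],0).round(4))
    cr=im[130:320,120:420] if c=="scene" else im[130:280,110:390]
    cv2.imwrite(f"pics/{c}_crop.png",cv2.resize(cr,None,fx=2.6,fy=2.6,interpolation=cv2.INTER_CUBIC)[:,:,::-1])
E
```

```text
scene core (array([0.6061, 0.1995]), 195, np.float64(0.0012))
scene boss (array([0.6058, 0.1991]), 79, np.float64(0.0006))
scene part (array([0.6073, 0.1989]), 223, np.float64(0.0007))
scene full (array([0.6074, 0.2003]), 286, np.float64(0.0007))
scene orange (array([0.6221, 0.3034]), 293, np.float64(0.0031))
scene blue (array([0.613 , 0.1007]), 149, np.float64(0.0015))
scene large ((409.05487060546875, 268.5538635253906), 48.95476150512695) z [0.01   0.0135]
scene small ((432.04510498046875, -289.5498046875), 38.48026657104492) z [0.0097 0.0133]
scene pinbase ((633.2366333007812, -194.85501098632812), 36.429893493652344) z [0.007  0.0244]
pin top [array([ 0.6343, -0.197 ,  0.0229])]
scene bin ((474.07098388671875, 40.072776794433594), (131.03897094726562, 126.22601318359375), 20.61012077331543) z [0.0426 0.0477]
scene top of core [0.6081 0.2004 0.1611]
top core (array([0.6045, 0.1994]), 37, np.float64(0.0019))
top boss (array([0.6015, 0.2005]), 18, np.float64(0.0022))
top part (array([0.6075, 0.1993]), 37, np.float64(0.0039))
top full (array([0.607 , 0.2021]), 41, np.float64(0.003))
top orange (array([0.6205, 0.3038]), 66, np.float64(0.0055))
top blue (array([0.6105, 0.0996]), 29, np.float64(0.0021))
top large ((409.74395751953125, 272.9532165527344), 51.89680862426758) z [0.0094 0.0148]
top small ((429.2247314453125, -287.0497131347656), 36.95298385620117) z [0.01   0.0154]
top pinbase ((634.5081176757812, -194.72645568847656), 39.38486099243164) z [0.0067 0.0198]
pin top [array([ 0.631 , -0.1966,  0.0261])]
top bin ((472.0894775390625, 41.16270065307617), (125.72232055664062, 125.95642852783203), 20.569202423095703) z [1.3604 1.3604]
top top of core [0.6049 0.2001 0.1626]
```

View pics/scene_crop.png

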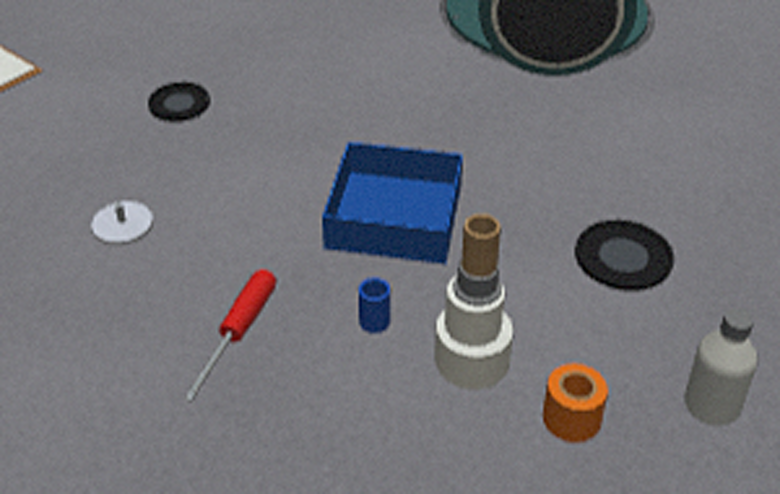

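View pics/top_crop.png

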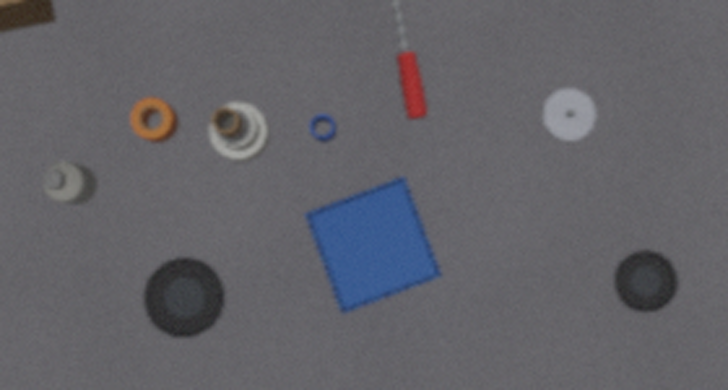

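The pictures match the networks' reports. The brown core tops the stack at scene-crop (480,245). The blue look-alike is at (374,305), the orange roll at (575,400), the pin stand at (122,220), the small dish at (179,101) and the large dish at (624,255). Measured heights agree with the text, so I'm moving now.

```bash
python3 -m jog '[{"dp":[0.32,0.84,0],"delta_rot":[0,0,1]},{"dp":[0.32,0.84,0],"delta_rot":[0,0,1]},{"dp":[0.32,0.84,0],"delta_rot":[0,0,1]},{"dp":[0.32,0.84,0],"delta_rot":[0,0,1]},{"dp":[0.32,0.84,0],"delta_rot":[0,0,1]},{"dp":[0.32,0.84,0],"delta_rot":[0,0,1]},{"dp":[0.32,0.84,0],"delta_rot":[0,0,1]},{"dp":[0.32,0.84,0],"delta_rot":[0,0,1]},{"dp":[0.32,0.84,0],"delta_rot":[0,0,1]},{"dp":[0.32,0.84,0],"delta_rot":[0,0,1]},{"dp":[0.32,0.84,0],"delta_rot":[0,0,1]},{"dp":[0.32,0.84,0],"delta_rot":[0,0,1]},{"dp":[0.32,0.84,0],"delta_rot":[0,0,1]},{"dp":[0.32,0.84,0],"delta_rot":[0,0,1]},{"dp":[0.32,0.84,0],"delta_rot":[0,0,1]},{"dp":[0.32,0.84,0],"delta_rot":[0,0,1]},{"dp":[0,0,0],"delta_rot":[0,0,0]},{"dp":[0,0,0],"delta_rot":[0,0,0]}]' 0.7 30
```

```text
time_s: 3.35
ee_pos: [0.6042, 0.2001, 0.2501]
orientation: [-180.0, 0.0, 90.1]
ft_force: [-1.0, -0.8, -0.0]
opening: 0.0597
gripper_force: 0.0
```

```bash
python3 -m jog '[{"dp":[0.02,0,-0.4],"delta_rot":[0,0,0]},{"dp":[0,0,-0.5],"delta_rot":[0,0,0]},{"dp":[0,0,-0.5],"delta_rot":[0,0,0]},{"dp":[0,0,-0.3],"delta_rot":[0,0,0]},{"dp":[0,0,0],"delta_rot":[0,0,0]},{"dp":[0,0,0],"delta_rot":[0,0,0]}]' && python3 -m jog '[{"dp":[0,0,0],"delta_rot":[0,0,0]},{"dp":[0,0,0],"delta_rot":[0,0,0]},{"dp":[0,0,0],"delta_rot":[0,0,0]},{"dp":[0,0,0],"delta_rot":[0,0,0]},{"dp":[0,0,0],"delta_rot":[0,0,0]},{"dp":[0,0,0],"delta_rot":[0,0,0]},{"dp":[0,0,0],"delta_rot":[0,0,0]},{"dp":[0,0,0],"delta_rot":[0,0,0]}]' 0.2 25
```

```text
time_s: 4.1
ee_pos: [0.606, 0.2001, 0.1498]
orientation: [179.9, -0.0, 90.1]
ft_force: [-0.0, -1.0, 0.3]
opening: 0.06
gripper_force: 0.0
time_s: 5.1
ee_pos: [0.6059, 0.2004, 0.1492]
orientation: [179.9, -0.0, 90.1]
ft_force: [0.5, 0.3, 5.3]
opening: 0.0287
gripper_force: 24.8
```

```bash
python3 -m jog '[{"dp":[0,0,0.2],"delta_rot":[0,0,0]},{"dp":[0,0,0.4],"delta_rot":[0,0,0]},{"dp":[0,0,0.4],"delta_rot":[0,0,0]},{"dp":[-0.3,-0.4,0],"delta_rot":[0,0,0]},{"dp":[-0.5,-0.6,0],"delta_rot":[0,0,0]},{"dp":[-0.6,-0.7,0],"delta_rot":[0,0,0]},{"dp":[-0.5,-0.6,0],"delta_rot":[0,0,0]},{"dp":[-0.32,-0.36,0],"delta_rot":[0,0,0]},{"dp":[0,0,-0.5],"delta_rot":[0,0,0]},{"dp":[0,0,-0.6],"delta_rot":[0,0,0]},{"dp":[0,0,-0.6],"delta_rot":[0,0,0]},{"dp":[0,0,-0.6],"delta_rot":[0,0,0]},{"dp":[0,0,-0.3],"delta_rot":[0,0,0]},{"dp":[0,0,-0.2],"delta_rot":[0,0,0]},{"dp":[0,0,0],"delta_rot":[0,0,0]},{"dp":[0,0,0],"delta_rot":[0,0,0]}]'
python3 - <<'E'
from h import *
im,d=grab_frame("scene"); W=cloud("scene",d); cv2.imwrite("pics/s1.png",cv2.resize(im[130:320,120:420],None,fx=2.6,fy=2.6)[:,:,::-1])
for n,a,b,rad,R in [("boss",.099,.114,.026,.017),("part",.052,.085,.035,.025),("full",.006,.04,.045,.034)]: print(n,circ(W,(.605,.2),a,b,rad,R))
E
```

```text
time_s: 7.1
ee_pos: [0.4729, 0.0407, 0.0414]
orientation: [179.9, -0.0, 90.1]
ft_force: [-0.3, 0.1, -0.2]
opening: 0.0288
gripper_force: 24.8
boss (array([0.6076, 0.2004]), 124, np.float64(0.0023))
part (array([0.6073, 0.1989]), 223, np.float64(0.0006))
full (array([0.6073, 0.2003]), 290, np.float64(0.0006))
```

View pics/s1.png

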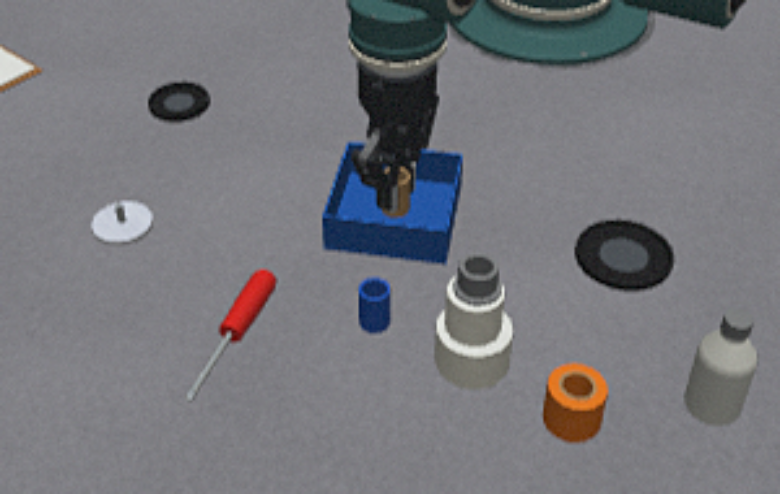

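The core is in the gripper inside the bin at (400,190), and the rest of the stack is undisturbed at (478,320). I'll release it and retreat.

```bash
python3 -m jog '[{"dp":[0,0,0],"delta_rot":[0,0,0]},{"dp":[0,0,0],"delta_rot":[0,0,0]},{"dp":[0,0,0],"delta_rot":[0,0,0]},{"dp":[0,0,0],"delta_rot":[0,0,0]},{"dp":[0,0,0.2],"delta_rot":[0,0,0]},{"dp":[0,0,0.6],"delta_rot":[0,0,0]},{"dp":[0,0,0.8],"delta_rot":[0,0,0]},{"dp":[0,0,0.8],"delta_rot":[0,0,0]},{"dp":[0,0,0.6],"delta_rot":[0,0,0]},{"dp":[0.4,0.5,0],"delta_rot":[0,0,0]},{"dp":[0.5,0.6,0],"delta_rot":[0,0,0]},{"dp":[0.6,0.7,0],"delta_rot":[0,0,0]},{"dp":[0.5,0.6,0],"delta_rot":[0,0,0]},{"dp":[0.22,0.25,0],"delta_rot":[0,0,0]},{"dp":[0,0,0],"delta_rot":[0,0,0]},{"dp":[0,0,0],"delta_rot":[0,0,0]}]' 0.65 25
python3 - <<'E'
from h import *
im,d=grab_frame("scene"); W=cloud("scene",d)
for m in masks_of("core","scene"):
    Q=W[m["pixels"]&(d>0)]; print(round(m["confidence"],2),np.median(Q,0).round(3),np.percentile(Q[:,2],[2,98]).round(3))
k=(np.hypot(W[...,0]-.606,W[...,1]-.2)<.02)&(W[...,2]>.112)&(W[...,2]<.125);print(W[k].mean(0),np.percentile(W[k],[3,97],axis=0))
print(circ(W,(.605,.2),.112,.122,.022,.0145))
E
```

```text
time_s: 9.15
ee_pos: [0.6051, 0.1992, 0.2208]
orientation: [180.0, 0.0, 90.1]
ft_force: [0.5, 0.2, -0.5]
opening: 0.0555
gripper_force: 0.0
0.81 [0.618 0.102 0.028] [-0.001  0.047]
0.56 [0.48  0.045 0.036] [0.01 0.05]
[0.6083751  0.20037466 0.11737632] [[0.59201124 0.18503035 0.1124644 ]
 [0.62331112 0.21488246 0.1205454 ]]
(array([0.6081, 0.2   ]), 110, np.float64(0.0013))
```

```bash
python3 -m jog '[{"dp":[0.03,0.01,-0.4],"delta_rot":[0,0,0]},{"dp":[0,0,-0.6],"delta_rot":[0,0,0]},{"dp":[0,0,-0.5],"delta_rot":[0,0,0]},{"dp":[0,0,-0.21],"delta_rot":[0,0,0]},{"dp":[0,0,0],"delta_rot":[0,0,0]},{"dp":[0,0,0],"delta_rot":[0,0,0]}]' && python3 -m jog '[{"dp":[0,0,0],"delta_rot":[0,0,0]},{"dp":[0,0,0],"delta_rot":[0,0,0]},{"dp":[0,0,0],"delta_rot":[0,0,0]},{"dp":[0,0,0],"delta_rot":[0,0,0]},{"dp":[0,0,0],"delta_rot":[0,0,0]},{"dp":[0,0,0],"delta_rot":[0,0,0]},{"dp":[0,0,0],"delta_rot":[0,0,0]},{"dp":[0,0,0],"delta_rot":[0,0,0]}]' 0.25 30
```

```text
time_s: 10.0
ee_pos: [0.6078, 0.2003, 0.1194]
orientation: [179.9, -0.0, 90.1]
ft_force: [-0.4, 0.1, -0.0]
opening: 0.0553
gripper_force: 0.0
time_s: 11.0
ee_pos: [0.6077, 0.2005, 0.1191]
orientation: [179.9, -0.0, 90.1]
ft_force: [-2.2, -0.1, 6.0]
opening: 0.0335
gripper_force: 29.5
```

```bash
python3 -m jog '[{"dp":[0,0,0.1],"delta_rot":[0,0,0]},{"dp":[0,0,0.3],"delta_rot":[0,0,0]},{"dp":[0,0,0.4],"delta_rot":[0,0,0]},{"dp":[0,-0.2,0.2],"delta_rot":[0,0,0]},{"dp":[0,-0.5,0],"delta_rot":[0,0,0]},{"dp":[0.06,-0.8,0],"delta_rot":[0,0,0]},{"dp":[0.06,-0.8,0],"delta_rot":[0,0,0]},{"dp":[0.06,-0.8,0],"delta_rot":[0,0,0]},{"dp":[0.06,-0.8,0],"delta_rot":[0,0,0]},{"dp":[0.06,-0.8,0],"delta_rot":[0,0,0]},{"dp":[0.06,-0.8,0],"delta_rot":[0,0,0]},{"dp":[0.06,-0.7,0],"delta_rot":[0,0,0]},{"dp":[0,-0.4,-0.3],"delta_rot":[0,0,0]},{"dp":[0,0,-0.6],"delta_rot":[0,0,0]},{"dp":[0,0,-0.4],"delta_rot":[0,0,0]},{"dp":[0,0,0],"delta_rot":[0,0,0]},{"dp":[0,0,0],"delta_rot":[0,0,0]}]'
python3 - <<'E'
from h import *
s=read_state(); print(s["ee_pos"])
im,d=grab_frame("scene"); W=cloud("scene",d); cv2.imwrite("pics/s2.png",cv2.resize(im[130:260,120:320],None,fx=4,fy=4,interpolation=cv2.INTER_CUBIC)[:,:,::-1])
for m in masks_of("flange","scene"):
    Q=W[m["pixels"]&(d>0)]; print(round(m["confidence"],2),m["rect"],np.median(Q,0).round(3),np.percentile(Q,[2,98],axis=0).round(3))
for n,a,b,rad,R in [("part",.052,.085,.035,.025),("full",.006,.04,.045,.034)]: print(n,circ(W,(.605,.2),a,b,rad,R))
E
```

```text
time_s: 13.12
ee_pos: [0.6327, -0.1957, 0.1006]
orientation: [180.0, 0.0, 90.1]
ft_force: [-0.2, -0.0, -0.2]
opening: 0.0334
gripper_force: 29.9
[ 0.63272329 -0.19570093  0.10056715]
0.46 [160.3, 186.7, 14.1, 14.7] [ 0.63  -0.186  0.089] [[ 0.533 -0.311  0.001]
 [ 0.651 -0.178  0.115]]
0.38 [180.3, 163.9, 20.9, 15.1] [ 0.431 -0.29   0.006] [[ 0.397 -0.322  0.001]
 [ 0.466 -0.254  0.012]]
part (array([0.6079, 0.1991]), 272, np.float64(0.0027))
full (array([0.6073, 0.2003]), 288, np.float64(0.0007))
```

View pics/s2.png

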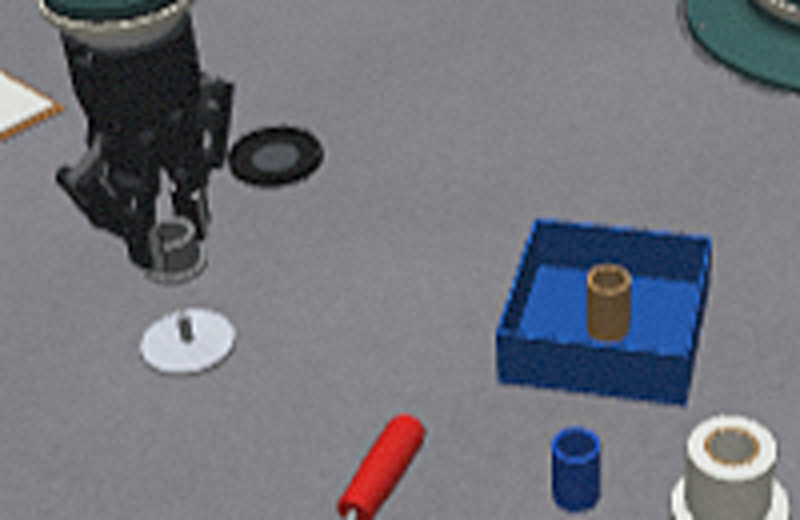

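The flange hangs level, disc down, at (175,255), above the pin at (185,328). The core stands in the bin at (608,300). Lowering.

```bash
python3 -m jog '[{"dp":[0,-0.01,-0.3],"delta_rot":[0,0,0]},{"dp":[0,0,-0.3],"delta_rot":[0,0,0]},{"dp":[0,0,-0.2],"delta_rot":[0,0,0]},{"dp":[0,0,-0.15],"delta_rot":[0,0,0]},{"dp":[0,0,-0.08],"delta_rot":[0,0,0]},{"dp":[0,0,-0.04],"delta_rot":[0,0,0]},{"dp":[0,0,0],"delta_rot":[0,0,0]},{"dp":[0,0,0],"delta_rot":[0,0,0]}]'
```

```text
time_s: 14.22
ee_pos: [0.6327, -0.1964, 0.0359]
orientation: [180.0, 0.0, 90.1]
ft_force: [0.8, 0.6, -0.7]
opening: 0.0334
gripper_force: 29.9
```

```bash
python3 -m jog '[{"dp":[0,0,0],"delta_rot":[0,0,0]},{"dp":[0,0,0],"delta_rot":[0,0,0]},{"dp":[0,0,0],"delta_rot":[0,0,0]},{"dp":[0,0,0],"delta_rot":[0,0,0]},{"dp":[0,0,0.1],"delta_rot":[0,0,0]},{"dp":[0,0,0.4],"delta_rot":[0,0,0]},{"dp":[0,0,0.8],"delta_rot":[0,0,0]},{"dp":[0,0,0.8],"delta_rot":[0,0,0]},{"dp":[0,0,0.4],"delta_rot":[0,0,0]},{"dp":[0,0,0],"delta_rot":[0,0,0]},{"dp":[0,0,0],"delta_rot":[0,0,0]}]' 0.75 30
python3 - <<'E'
from h import *
im,d=grab_frame("scene"); W=cloud("scene",d); cv2.imwrite("pics/s3.png",cv2.resize(im[170:260,130:290],None,fx=5,fy=5,interpolation=cv2.INTER_CUBIC)[:,:,::-1])
print("boss",circ(W,(.633,-.196),.014,.03,.026,.017))
k=(np.hypot(W[...,0]-.633,W[...,1]+.196)<.026)
print(np.percentile(W[k][:,2],[2,50,90,98]))
E
```

```text
time_s: 15.6
ee_pos: [0.6322, -0.1962, 0.1844]
orientation: [-179.9, -0.0, 90.1]
ft_force: [1.0, 0.2, -0.3]
opening: 0.0641
gripper_force: 0.0
boss (array([ 0.6316, -0.1966]), 91, np.float64(0.0026))
[0.00554331 0.25655814 0.50398107 0.50506809]
```

View pics/s3.png

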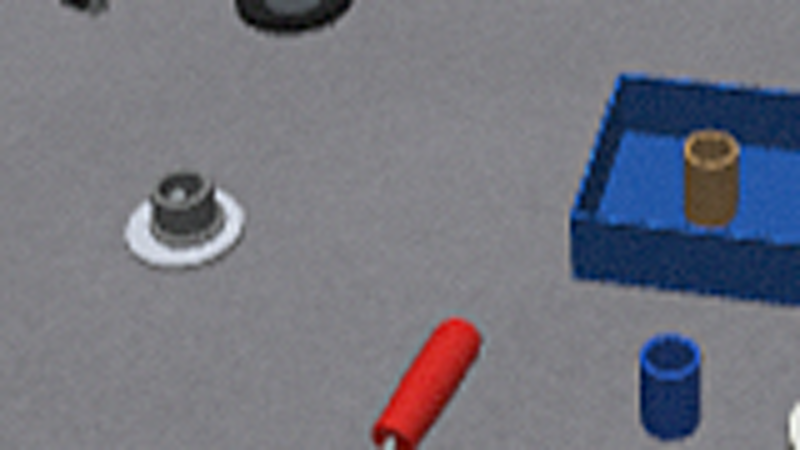

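The flange sits flat on the pin stand at (185,210), with the pin visible in its bore. Next is the part-used roll.

```bash
python3 -m jog '[{"dp":[0,0.3,0],"delta_rot":[0,0,0]},{"dp":[-0.07,0.7,0],"delta_rot":[0,0,0]},{"dp":[-0.07,0.9,0],"delta_rot":[0,0,0]},{"dp":[-0.07,0.9,0],"delta_rot":[0,0,0]},{"dp":[-0.07,0.9,0],"delta_rot":[0,0,0]},{"dp":[-0.07,0.9,0],"delta_rot":[0,0,0]},{"dp":[-0.07,0.9,0],"delta_rot":[0,0,0]},{"dp":[0,0.7,0],"delta_rot":[0,0,0]},{"dp":[0,0.39,0],"delta_rot":[0,0,0]},{"dp":[0,0,0],"delta_rot":[0,0,0]},{"dp":[0,0,-0.4],"delta_rot":[0,0,0]},{"dp":[0,0,-0.6],"delta_rot":[0,0,0]},{"dp":[0,0,-0.5],"delta_rot":[0,0,0]},{"dp":[0,0,-0.32],"delta_rot":[0,0,0]},{"dp":[0,0,0],"delta_rot":[0,0,0]},{"dp":[0,0,0],"delta_rot":[0,0,0]}]' 0.9 && python3 -m jog '[{"dp":[0,0,0],"delta_rot":[0,0,0]},{"dp":[0,0,0],"delta_rot":[0,0,0]},{"dp":[0,0,0],"delta_rot":[0,0,0]},{"dp":[0,0,0],"delta_rot":[0,0,0]},{"dp":[0,0,0],"delta_rot":[0,0,0]},{"dp":[0,0,0],"delta_rot":[0,0,0]},{"dp":[0,0,0],"delta_rot":[0,0,0]},{"dp":[0,0,0],"delta_rot":[0,0,0]}]' 0.4 35
```

```text
time_s: 17.65
ee_pos: [0.6079, 0.199, 0.0776]
orientation: [179.9, -0.0, 90.1]
ft_force: [-0.6, -0.6, 1.8]
opening: 0.0766
gripper_force: 0.0
time_s: 18.65
ee_pos: [0.6078, 0.1992, 0.0776]
orientation: [179.9, -0.0, 90.1]
ft_force: [-0.8, -0.7, 6.0]
opening: 0.0485
gripper_force: 36.6
```

```bash
python3 -m jog '[{"dp":[0,0,0.1],"delta_rot":[0,0,0]},{"dp":[0,0,0.3],"delta_rot":[0,0,0]},{"dp":[0,0,0.4],"delta_rot":[0,0,0]},{"dp":[0,-0.2,0.2],"delta_rot":[0,0,0]},{"dp":[-0.2,-0.5,0],"delta_rot":[0,0,0]},{"dp":[-0.3,-0.8,0],"delta_rot":[0,0,0]},{"dp":[-0.3,-0.8,0],"delta_rot":[0,0,0]},{"dp":[-0.3,-0.8,0],"delta_rot":[0,0,0]},{"dp":[-0.3,-0.8,0],"delta_rot":[0,0,0]},{"dp":[-0.3,-0.8,0],"delta_rot":[0,0,0]},{"dp":[-0.3,-0.8,0],"delta_rot":[0,0,0]},{"dp":[-0.3,-0.8,0],"delta_rot":[0,0,0]},{"dp":[-0.3,-0.8,0],"delta_rot":[0,0,0]},{"dp":[-0.27,-0.6,0],"delta_rot":[0,0,0]},{"dp":[-0.1,-0.42,0],"delta_rot":[0,0,0]},{"dp":[0,0,-0.4],"delta_rot":[0,0,0]},{"dp":[0,0,-0.6],"delta_rot":[0,0,0]},{"dp":[0,0,-0.35],"delta_rot":[0,0,0]},{"dp":[0,0,0],"delta_rot":[0,0,0]},{"dp":[0,0,0],"delta_rot":[0,0,0]}]'
python3 - <<'E'
from h import *
im,d=grab_frame("scene"); W=cloud("scene",d); cv2.imwrite("pics/s4.png",cv2.resize(im[110:240,130:330],None,fx=4,fy=4,interpolation=cv2.INTER_CUBIC)[:,:,::-1])
print(circ(W,(.43,-.288),.026,.06,.035,.025))
for m in masks_of("part_roll","scene"):
    Q=W[m["pixels"]&(d>0)]; print(round(m["confidence"],2),np.median(Q,0).round(3),np.percentile(Q,[2,98],axis=0).round(3))
print("full",circ(W,(.605,.2),.006,.04,.045,.034))
E
```

```text
time_s: 21.15
ee_pos: [0.4293, -0.2886, 0.0566]
orientation: [179.9, 0.0, 90.1]
ft_force: [1.1, -0.8, 0.0]
opening: 0.0484
gripper_force: 36.4
(array([ 0.4293, -0.2892]), 146, np.float64(0.0028))
0.75 [ 0.435 -0.273  0.058] [[ 0.408 -0.303  0.026]
 [ 0.454 -0.263  0.072]]
0.6 [0.634 0.306 0.038] [[0.601 0.282 0.001]
 [0.647 0.328 0.048]]
full (array([0.6078, 0.2003]), 336, np.float64(0.0038))
```

View pics/s4.png

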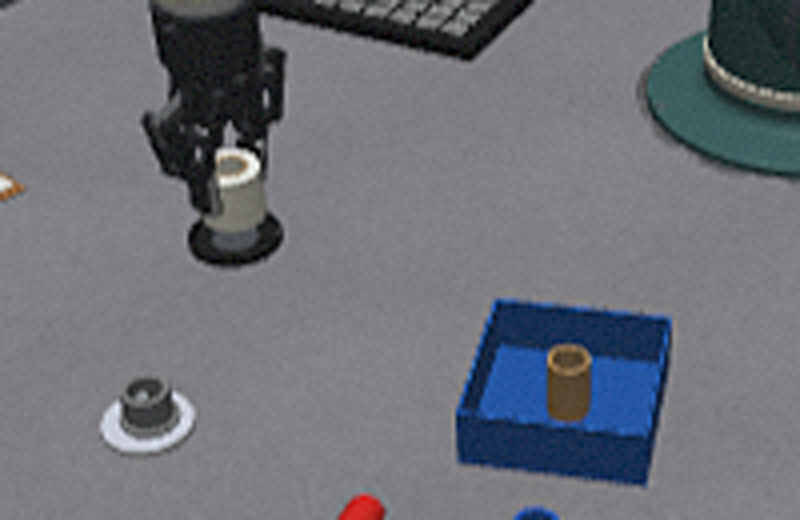

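The roll hangs upright over the small dish at (235,195), centred to about 1 mm, with its underside about 24 mm above the table. I'll lower it 19 mm and release.

```bash
python3 -m jog '[{"dp":[0,0,-0.15],"delta_rot":[0,0,0]},{"dp":[0,0,-0.1],"delta_rot":[0,0,0]},{"dp":[0,0,-0.05],"delta_rot":[0,0,0]},{"dp":[0,0,-0.03],"delta_rot":[0,0,0]},{"dp":[0,0,0],"delta_rot":[0,0,0]},{"dp":[0,0,0],"delta_rot":[0,0,0]}]' && python3 -m jog '[{"dp":[0,0,0],"delta_rot":[0,0,0]},{"dp":[0,0,0],"delta_rot":[0,0,0]},{"dp":[0,0,0],"delta_rot":[0,0,0]},{"dp":[0,0,0],"delta_rot":[0,0,0]},{"dp":[0,0,0],"delta_rot":[0,0,0]},{"dp":[0,0,0.1],"delta_rot":[0,0,0]},{"dp":[0,0,0.4],"delta_rot":[0,0,0]},{"dp":[0,0,0.8],"delta_rot":[0,0,0]},{"dp":[0,0,0.8],"delta_rot":[0,0,0]},{"dp":[0,0,0.4],"delta_rot":[0,0,0]},{"dp":[0,0,0],"delta_rot":[0,0,0]},{"dp":[0,0,0],"delta_rot":[0,0,0]}]' 0.95
python3 - <<'E'
from h import *
im,d=grab_frame("scene"); W=cloud("scene",d); cv2.imwrite("pics/s5.png",cv2.resize(im[110:300,130:330],None,fx=3,fy=3,interpolation=cv2.INTER_CUBIC)[:,:,::-1])
print(circ(W,(.43,-.288),.014,.04,.035,.025))
for m in masks_of("part_roll","scene"):
    Q=W[m["pixels"]&(d>0)]; print(round(m["confidence"],2),np.median(Q,0).round(3),np.percentile(Q,[2,98],axis=0).round(3))
print("full",circ(W,(.605,.2),.006,.04,.045,.034))
E
```

```text
time_s: 22.0
ee_pos: [0.429, -0.288, 0.0365]
orientation: [-180.0, -0.0, 90.1]
ft_force: [-9.6, 7.3, 17.6]
opening: 0.0484
gripper_force: 38.3
time_s: 23.5
ee_pos: [0.4289, -0.2879, 0.1846]
orientation: [-180.0, -0.0, 90.1]
ft_force: [-0.9, 0.2, -0.2]
opening: 0.081
gripper_force: 0.0
(array([ 0.4278, -0.2882]), 121, np.float64(0.0021))
0.63 [ 0.439 -0.277  0.038] [[ 0.399 -0.32   0.003]
 [ 0.453 -0.262  0.052]]
0.57 [0.635 0.306 0.04 ] [[0.601 0.282 0.005]
 [0.647 0.328 0.048]]
full (array([0.6077, 0.2006]), 339, np.float64(0.0036))
```

View pics/s5.png

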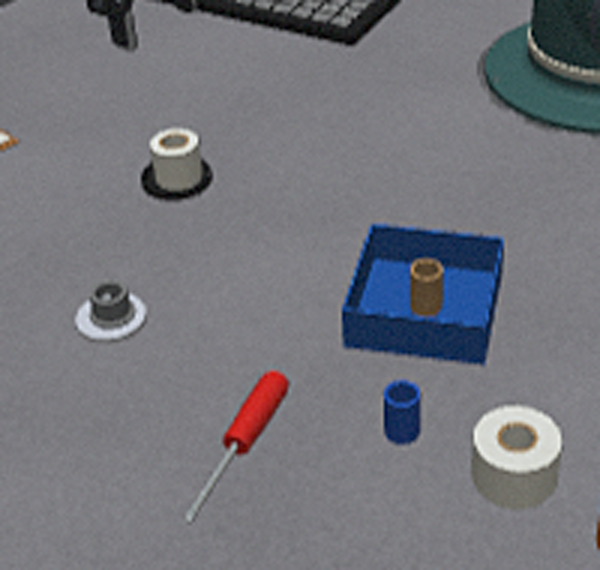

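The part roll stands in the small dish at (177,160) and the full roll is untouched at (517,455). The touchdown force was higher than expected, so I'll check the roll's top plane while moving on.

```bash
python3 - <<'E'
from h import *
for c in ("scene","top"):
    im,d=grab_frame(c); W=cloud(c,d)
    for n,ce,z0,r in (("part",(.43,-.288),.049,.03),("full",(.6075,.2005),.045,.04)):
        k=(np.hypot(W[...,0]-ce[0],W[...,1]-ce[1])<r)&(abs(W[...,2]-z0)<.005)&(im.min(-1)>150); Q=W[k]
        if len(Q)<10: print(c,n,len(Q)); continue
        A=np.c_[Q[:,:2]-Q[:,:2].mean(0),np.ones(len(Q))]; p=np.linalg.lstsq(A,Q[:,2],rcond=None)[0]
        print(c,n,len(Q),p.round(4),cv2.minEnclosingCircle(Q[:,:2].astype(np.float32)))
E
python3 -m jog '[{"dp":[0.1,0.2,0],"delta_rot":[0,0,0]},{"dp":[0.2,0.5,0],"delta_rot":[0,0,0]},{"dp":[0.3,0.8,0],"delta_rot":[0,0,0]},{"dp":[0.3,0.8,0],"delta_rot":[0,0,0]},{"dp":[0.3,0.8,0],"delta_rot":[0,0,0]},{"dp":[0.3,0.8,0],"delta_rot":[0,0,0]},{"dp":[0.3,0.8,0],"delta_rot":[0,0,0]},{"dp":[0.3,0.8,0],"delta_rot":[0,0,0]},{"dp":[0.3,0.8,0],"delta_rot":[0,0,0]},{"dp":[0.3,0.8,0],"delta_rot":[0,0,0]},{"dp":[0.2,0.6,0],"delta_rot":[0,0,0]},{"dp":[0.08,0.23,0],"delta_rot":[0,0,0]},{"dp":[0,0,0],"delta_rot":[0,0,0]},{"dp":[0,0,0],"delta_rot":[0,0,0]}]' 1
```

```text
scene part 63 [0.0355 0.0062 0.0496] ((0.42715534567832947, -0.2871033549308777), 0.025306375697255135)
scene full 385 [0.0062 0.0002 0.046 ] ((0.6067288517951965, 0.19913633167743683), 0.03446235507726669)
top part 51 [0.0099 0.0152 0.0494] ((0.42718085646629333, -0.2875398099422455), 0.022292139008641243)
top full 228 [ 0.0049 -0.0154  0.0456] ((0.6072463393211365, 0.20126037299633026), 0.03249918296933174)
time_s: 25.45
ee_pos: [0.6076, 0.1869, 0.1855]
orientation: [-180.0, 0.0, 90.1]
ft_force: [-0.0, -0.0, 0.4]
opening: 0.0856
gripper_force: 0.0
```

```bash
python3 -m jog '[{"dp":[0,0.23,0],"delta_rot":[0,0,0]},{"dp":[0,0,-0.4],"delta_rot":[0,0,0]},{"dp":[0,0,-0.6],"delta_rot":[0,0,0]},{"dp":[0,0,-0.6],"delta_rot":[0,0,0]},{"dp":[0,0,-0.5],"delta_rot":[0,0,0]},{"dp":[0,0,-0.3],"delta_rot":[0,0,0]},{"dp":[0,0,-0.18],"delta_rot":[0,0,0]},{"dp":[0,0,0],"delta_rot":[0,0,0]},{"dp":[0,0,0],"delta_rot":[0,0,0]}]' && python3 -m jog '[{"dp":[0,0,0],"delta_rot":[0,0,0]},{"dp":[0,0,0],"delta_rot":[0,0,0]},{"dp":[0,0,0],"delta_rot":[0,0,0]},{"dp":[0,0,0],"delta_rot":[0,0,0]},{"dp":[0,0,0],"delta_rot":[0,0,0]},{"dp":[0,0,0],"delta_rot":[0,0,0]},{"dp":[0,0,0],"delta_rot":[0,0,0]},{"dp":[0,0,0],"delta_rot":[0,0,0]}]' 0.6 50
```

```text
time_s: 26.58
ee_pos: [0.6084, 0.2017, 0.0319]
orientation: [179.9, -0.0, 90.1]
ft_force: [-0.8, 0.4, 0.9]
opening: 0.0855
gripper_force: 0.0
time_s: 27.58
ee_pos: [0.6084, 0.2016, 0.0323]
orientation: [179.9, -0.0, 90.1]
ft_force: [-2.7, -0.3, 10.3]
opening: 0.0672
gripper_force: 55.1
```

```bash
python3 -m jog '[{"dp":[0,0,0.1],"delta_rot":[0,0,0]},{"dp":[0,0,0.2],"delta_rot":[0,0,0]},{"dp":[0,0,0.4],"delta_rot":[0,0,0]},{"dp":[0,0,0.3],"delta_rot":[0,0,0]},{"dp":[-0.3,0.1,0],"delta_rot":[0,0,0]},{"dp":[-0.5,0.2,0],"delta_rot":[0,0,0]},{"dp":[-0.6,0.2,0],"delta_rot":[0,0,0]},{"dp":[-0.6,0.2,0],"delta_rot":[0,0,0]},{"dp":[-0.6,0.2,0],"delta_rot":[0,0,0]},{"dp":[-0.5,0.15,0],"delta_rot":[0,0,0]},{"dp":[-0.21,0.09,0],"delta_rot":[0,0,0]},{"dp":[0,0,0],"delta_rot":[0,0,0]},{"dp":[0,0,-0.3],"delta_rot":[0,0,0]},{"dp":[0,0,-0.3],"delta_rot":[0,0,0]},{"dp":[0,0,0],"delta_rot":[0,0,0]},{"dp":[0,0,0],"delta_rot":[0,0,0]}]'
python3 - <<'E'
from h import *
im,d=grab_frame("scene"); W=cloud("scene",d); cv2.imwrite("pics/s6.png",cv2.resize(im[150:300,270:420],None,fx=4,fy=4,interpolation=cv2.INTER_CUBIC)[:,:,::-1])
print(circ(W,(.409,.27),.026,.06,.042,.034))
k=(np.hypot(W[...,0]-.409,W[...,1]-.27)<.036)&(W[...,2]<.085)&(im.min(-1)>150); print(k.sum(),np.percentile(W[k][:,2],[50,90]))
E
```

```text
time_s: 29.58
ee_pos: [0.4096, 0.2698, 0.0546]
orientation: [-180.0, 0.0, 90.1]
ft_force: [0.9, -0.6, -1.6]
opening: 0.0674
gripper_force: 56.6
(array([0.4084, 0.2682]), 234, np.float64(0.0017))
128 [0.06801649 0.06945764]
```

View pics/s6.png

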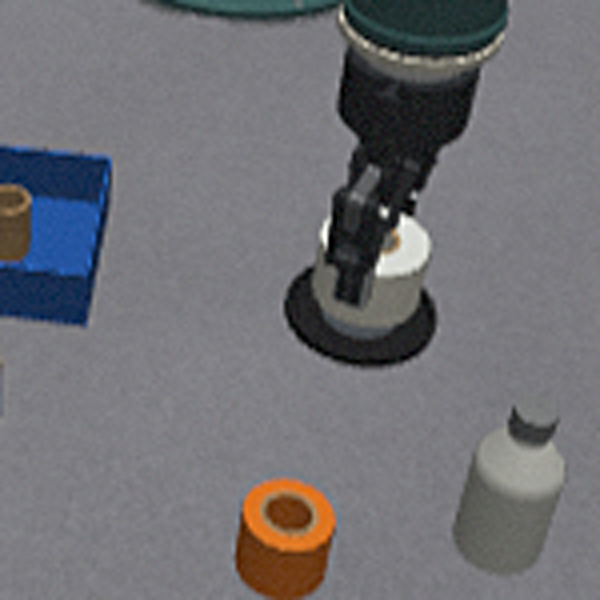

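The full roll hangs upright over the large dish at (370,280), centred to about 2 mm, with its underside about 22 mm above the table. I'll lower it 17 mm, release and look.

```bash
python3 -m jog '[{"dp":[0,0,-0.12],"delta_rot":[0,0,0]},{"dp":[0,0,-0.08],"delta_rot":[0,0,0]},{"dp":[0,0,-0.05],"delta_rot":[0,0,0]},{"dp":[0,0,-0.03],"delta_rot":[0,0,0]},{"dp":[0,0,0],"delta_rot":[0,0,0]},{"dp":[0,0,0],"delta_rot":[0,0,0]}]' && python3 -m jog '[{"dp":[0,0,0],"delta_rot":[0,0,0]},{"dp":[0,0,0],"delta_rot":[0,0,0]},{"dp":[0,0,0],"delta_rot":[0,0,0]},{"dp":[0,0,0],"delta_rot":[0,0,0]},{"dp":[0,0,0],"delta_rot":[0,0,0]},{"dp":[0,0,0.1],"delta_rot":[0,0,0]},{"dp":[0,0,0.4],"delta_rot":[0,0,0]},{"dp":[0,0,0.8],"delta_rot":[0,0,0]},{"dp":[0,0,0.8],"delta_rot":[0,0,0]},{"dp":[0,0,0.6],"delta_rot":[0,0,0]},{"dp":[0,0,0.3],"delta_rot":[0,0,0]},{"dp":[0,0,0],"delta_rot":[0,0,0]},{"dp":[0,0,0],"delta_rot":[0,0,0]}]' 1
python3 - <<'E'
from h import *
for c in ("scene","top"):
    im,d=grab_frame(c); W=cloud(c,d)
    if c=="scene": cv2.imwrite("pics/s7.png",cv2.resize(im[130:320,120:420],None,fx=2.6,fy=2.6,interpolation=cv2.INTER_CUBIC)[:,:,::-1]); print(circ(W,(.409,.27),.014,.04,.042,.034))
    for n,ce,z0,r in (("part",(.43,-.288),.049,.03),("full",(.409,.27),.049,.04)):
        k=(np.hypot(W[...,0]-ce[0],W[...,1]-ce[1])<r)&(abs(W[...,2]-z0)<.006)&(im.min(-1)>150); Q=W[k]
        if len(Q)<10: print(c,n,len(Q)); continue
        A=np.c_[Q[:,:2]-Q[:,:2].mean(0),np.ones(len(Q))]; p=np.linalg.lstsq(A,Q[:,2],rcond=None)[0]
        print(c,n,len(Q),p.round(4),cv2.minEnclosingCircle(Q[:,:2].astype(np.float32)))
E
```

```text
time_s: 30.38
ee_pos: [0.4094, 0.2699, 0.038]
orientation: [180.0, -0.0, 90.1]
ft_force: [0.4, 0.2, -1.5]
opening: 0.0677
gripper_force: 56.6
time_s: 32.0
ee_pos: [0.409, 0.2697, 0.2162]
orientation: [-179.9, 0.1, 90.1]
ft_force: [-1.0, -0.0, 0.3]
opening: 0.0852
gripper_force: 0.0
(array([0.408 , 0.2688]), 233, np.float64(0.0031))
scene part 64 [0.0173 0.     0.0498] ((0.42709943652153015, -0.28909218311309814), 0.025936413556337357)
scene full 282 [0.0101 0.0105 0.0498] ((0.4078713655471802, 0.26798030734062195), 0.03463812917470932)
top part 75 [-0.0067  0.0077  0.0495] ((0.42680007219314575, -0.2878989279270172), 0.022431425750255585)
top full 98 [ 0.0184 -0.0712  0.0497] ((0.41133207082748413, 0.26051947474479675), 0.02947329357266426)
```

View pics/s7.png

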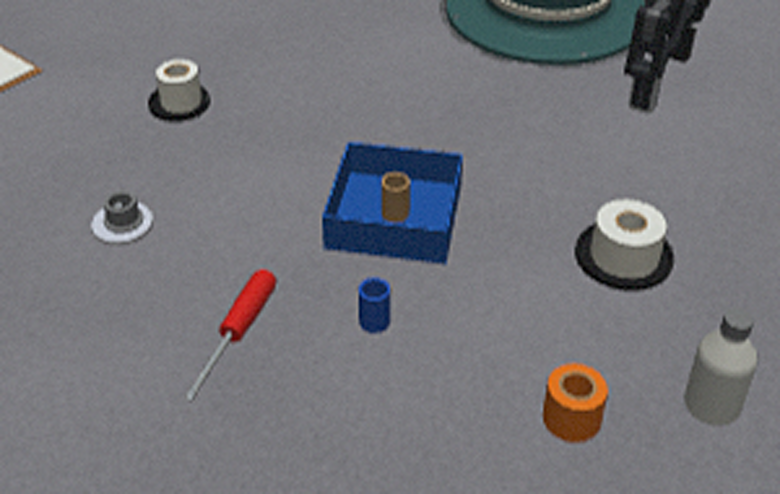

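Everything is in place: core in the bin (396,195), flange on the pin (122,212), part roll in the small dish (180,88) and full roll in the large dish (630,240). The bottle and screwdriver haven't moved, and the gripper is clear. Handing in.

```bash
python3 -c "
from bench import job_done
print(job_done())"
```

```text
the job is handed in; nothing more can be done
None
```

I took the stack apart in order and handed the job in at about 32 s. In the last pictures the core is in the bin, the flange is on the pin, and both rolls are flat in their dishes within about 4 mm of centre. The bottle and screwdriver look unmoved. The hand-in returned no verdict.

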